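# Stow the patterning comb in its slotted stand and lock it

## Task

Lift the patterning comb out of the drip tray and lower it into the slotted stand so that every pin is in its own slot and the bar sits flush, fully home. Feel gently for the slots (the slotted strip may be clamped a little off the middle) and never force the comb; then slide the stand's keeper all the way over the bar, let go, and leave the other things where they are.

Things in the scene. Friction and masses are not known exactly. Their poses are not given: they have to be found in the camera images.
- comb: Loose wooden patterning comb, 0.12 to 0.24 kg. Origin: middle of its bar's underside; y along the bar, z up. Bar 16 (x) x 120 (y) x 14 mm. Under it six round steel pins, 6 mm thick, flat-ended, at y = -45, -27, -9, 9, 27, 45 mm, tips at z = -24 mm. Alike both ways round. Starts with its bar on the tray's rests, pins hanging free.
- comb_grip (a point): Point in the comb's grip block, 36 mm above the comb's origin. The block stands centred on the bar, 14 (x) x 40 (y) mm, from z = 14 to 48 mm above the origin: pinch it across x.
- tray: Aluminium drip tray, fixed, 80 (x) x 170 (y) x 16 mm; origin: centre of its underside. Two upright rests at y = +/-54 mm, 6 mm thick, carry the comb's bar at z = 40 mm between small cheeks that stand 8 mm higher; lift the comb straight up.
- stand: Wooden stand, fixed. Origin at table height below the middle of the frame; y along the slot row, z up, x to the keeper's side. Base x = -36 to 72, y = -83 to 83, z = 0 to 10 mm. With its pin tips on top of the strip the comb's origin is at stand z = 64 mm; fully home, bar on the strip, at z = 40 mm (bar top 54 mm).
- slot_row (a point): Middle of the frame, 40 mm above the stand's origin, at the height of the slotted strip's top. Strip 132 (y) x 26 (x) mm; six slots 18 mm apart, each 8.5 mm along y, 12 along x, 30 deep. The strip is clamped up to 7 mm either way along y from this point: not reported, find it by feel. Keep comb-on-stand force under 40 N: approach at 10 mm/s, stop at 4 to 8 N.
- keeper (a joint): Stand's sliding keeper, m: 0 open, 0.028 closed at its stop, over the bar. It slides along the stand's -x with about 2 N. Steel plate 44 x 12 x 6 mm, underside at stand z = 56 mm, y = 50 mm, front end at x = +17 mm when open; on a wooden bracket, x = 20 to 64, y = 38 to 62 mm, guides up to z = 62 mm. It passes only over a comb that is fully home.
- keeper_knob (a point): Point on the axis of the keeper's upright wooden knob, 76 mm above the stand's origin. Knob 14 mm thick, stand z = 62 (on the plate) to 88 mm. It moves with the keeper: stand x = 45 mm when open, 17 mm when closed. Pinch it along the stand's x (fingers before and behind), or push it.
- print_block_a: Bystander, to be left alone: carved wooden printing block with turned grip, 50 x 62 x 68 mm; origin at the centre of its underside.
- print_block_b: Bystander, to be left alone: second carved wooden printing block, 50 x 62 x 68 mm; origin at the centre of its underside.
- tape_1: Bystander, to be left alone: roll of beige masking tape lying flat, 98 mm across, 25 mm high; origin at the centre of its underside.
- jar_1: Bystander, to be left alone: glass jar with black lid, 63 mm across, 94 mm high; origin at the centre of its underside.
- tin_1: Bystander, to be left alone: closed food tin, 75 mm across, 58 mm high; origin at the centre of its underside.
- candle_1: Bystander, to be left alone: tea light in a metal cup, 38 mm across, 15 mm high; origin at the centre of its underside.
- marigold_b: Bystander, to be left alone: small yellow marigold head, about 38 mm across; origin at the centre of its underside.
- cutter_maple: Bystander, to be left alone: tin leaf-shaped cutter, 81 x 90 x 34 mm; origin at the centre of its underside.

How it is judged:
By the outcome, as a careful person would: the job done as asked, in the order asked, and still so for the second after the job is handed in, with the robot touching nothing.
It also fails if it takes over 72 s, if anything falls off the work surface, if the arm or the gripper's body presses on something with over 40 N, if the wrist force passes 120 N, or if a joint passes its speed limit or range.

## Robot

A 7-joint arm with a two-finger parallel gripper is mounted at the origin on the work surface; the furniture and walls round the work are solid. World frame = base frame: x ahead of the robot, y to its left, z up, the work surface at z = 0. Lengths are in m, angles in rad, forces in N, time in s.
With the tool pointing down it reaches from about 0.4 to 0.85 m from the base axis. Payload 4.5 kg.
Tool frame: the origin (TCP) lies at the very end of the fingers, on their centre line; the grasp point (between the pads) lies 19 mm behind it (robot.grip_point_offset is the z of the grasp point in the tool frame, in m); z points along the fingers, y is the line along which they close (so a half turn about z gives the same grasp; the last joint's range is limited). The gripper opens to 85 mm and grips with 20 to 120 N. Pads are 22 mm wide; open, the fingers measure 114 mm over their backs; the gripper's body (76 mm by 85 mm) begins 54 mm behind the grasp point. The pads swing forward as they close: fully open they stand 13 mm farther back than shut.
Start: joints at [1.141, 0.689, -0.195, 1.565, 0.157, 0.902, -0.215], TCP at [0.28, -0.559, 0.231] pointing down, gripper open.
Joint ranges: [-3.01, 3.01], [-0.46, 2.08], [-1.47, 1.51], [0.13, 2.56], [-1, 4.14], [0.04, 2.09], [-2.66, 2.66]. Speed limits (rad/s): [2.57, 2.57, 3.14, 3.14, 3.14, 3.14, 3.14].

## Interface

Orientations are given as a unit quaternion [w, x, y, z].
In Python, from station import robot, cams, workorder gives the robot as it stands.
- The arm moves only by the tool play_rows, never from a script. Its argument "series" is a list of rows, each a list of 3 entries, a list of its own where there are three numbers: the shift along the world's x, y, z in mm, then the turn, a rotation vector about the world's x, y, z in degrees, then the opening, from -1 (shut) to 1 (fully open). In form: [[[tx, ty, tz], [ax, ay, az], hand], ...]. A call has 1 to 12 rows; each row shifts and turns the commanded pose from where the row before left it; what a row does not reach is not made up. A row lasts 1/12 s, in which the tool goes at most 41.7 mm and 7.16 degrees, less where a joint would pass 70% of its speed; a pose out of reach is approached as far as the arm can. A call is refused whole if a number of a shift passes 41.7 or a number of a turn 7.16, either way. A call with a gripper value outside its range is refused whole. The fingers move at their own pace and stop on an object; "grip_force" is the grip in N (left out, the last holds). Time passes only in rows, so rows that do not move let the fingers close. It gives the time, the measured TCP pose, the force, the opening and the grip force at its end, in the units of the state.
- robot.state(): the state, without advancing time (a new reading comes with each control period).
- cams.grab_frame(name): name is "scene" or "side" or "wrist"; returns a dict with "image" (480x640x3 uint8, red, green, blue), "intrinsics" (3x3 intrinsics, pixels), "R" (3x3) and "t" (3): a world point X has camera coordinates R X + t; the wrist camera has in their place "T_tool_cam" (4x4, takes a point from camera to tool coordinates, whose origin is the TCP and whose axes are the flange's). Camera axes: x right, y down, z forward; pixel columns grow to the right and rows downward; lengths in m; the calibration is good to about 2 mm. A picture is of the moment at which its call begins: read the wrist's pose just before it. There is no depth.
- workorder.sign_off(): hands the job in; it is judged then, once.
The state is a dict: "time": time; "joint_positions": joint angles; "joint_vel": joint speeds; "joint_torque": joint torques, N m; "ee_pos": TCP position; "tcp_rot": TCP orientation; "force": force on the tool from outside, world axes, zero at the start; "ft_torque": the same for the moment, N m; "width": finger opening in m; "grasp_force": force on a finger pad.
Only numpy, scipy, OpenCV 4.12 (cv2) and the standard library are available. Lean on these libraries where they do the work, as an engineer would, in place of code of your own. Each camera call takes 0.05 s, during which the arm holds its last target. There are 200 camera calls.

## Working session

There is one attempt and no reset: what is moved stays moved. The work goes in short steps, Python scripts to look and compute and a tool call to move; the robot and the scene stay as the last step left them, time stands still between calls to the robot, and variables do not carry over. Pictures are saved under pics/ and viewed, at most 10 in all, crops included, and the job is handed in when it is done.

Besides the shell and the picture viewer there is one more tool, called after "Emit:" in YAML: its name, and indented under it one key for each argument. play_rows: Moves the arm, as the interface text tells. Its arguments: {"type":"object","properties":{"series":{"type":"array","items":{"type":"array"}},"grip_force":{"type":"number"}},"required":["series"]}

```bash
mkdir -p pics; cat > h.py <<'E'
import numpy as np, cv2, pickle, sys
from scipy.spatial.transform import Rotation as Rn
from station import robot, cams
def grab(name, fn):
    s=robot.state(); f=cams.grab_frame(name)
    if name=="wrist":
        q=np.array(s["tcp_rot"]); Rt=Rn.from_quat(q[[1,2,3,0]]).as_matrix()
        T=np.eye(4);T[:3,:3]=Rt;T[:3,3]=s["ee_pos"]
        M=np.linalg.inv(T@np.array(f["T_tool_cam"])); f["R"],f["t"]=M[:3,:3],M[:3,3]
    cv2.imwrite(f"pics/{fn}.png",f["image"][:,:,::-1]); pickle.dump(f,open(f"pics/{fn}.pkl","wb"))
    return f
def load(fn): return pickle.load(open(f"pics/{fn}.pkl","rb"))
def P(f): return np.array(f["intrinsics"])@np.c_[np.array(f["R"]),np.array(f["t"])]
def proj(f,X):
    X=np.atleast_2d(X); p=(P(f)@np.c_[X,np.ones(len(X))].T).T; return p[:,:2]/p[:,2:]
def onz(f,uv,z):
    p=P(f); H=np.c_[p[:,0],p[:,1],p[:,2]*z+p[:,3]]
    r=np.linalg.solve(H,np.array([*uv,1.])); return r[:2]/r[2]
def tri(fa,a,fb,b):
    A=[]
    for f,u in((fa,a),(fb,b)):
        p=P(f); A+= [u[0]*p[2]-p[0],u[1]*p[2]-p[1]]
    A=np.array([r/np.linalg.norm(r[:3]) for r in A]); return np.linalg.lstsq(A[:,:3],-A[:,3],rcond=None)[0]
E
python3 - <<'E'
from h import *
for n in("scene","side","wrist"): grab(n,n+"0")
s=robot.state(); print({k:np.round(v,3) for k,v in s.items()}, robot.grip_point_offset)
for n in("scene0","side0"):
    f=load(n);R=np.array(f["R"]);print(n,-R.T@np.array(f["t"]))
E
```

```text
{'time': np.float64(0.15), 'joint_positions': array([ 1.141,  0.69 , -0.195,  1.566,  0.157,  0.902, -0.215]), 'joint_vel': array([ 0.001, -0.002, -0.002, -0.005,  0.   , -0.   , -0.001]), 'joint_torque': array([-3.0000e-03, -5.3993e+01, -1.2680e+00, -1.5872e+01,  9.0000e-03,
        7.0000e-03, -0.0000e+00]), 'ee_pos': array([ 0.279, -0.559,  0.231]), 'tcp_rot': array([-0.001,  0.973,  0.23 , -0.   ]), 'force': array([-0.887,  0.249,  0.078]), 'ft_torque': array([-0.014, -0.011, -0.016]), 'grasp_force': np.float64(0.0), 'width': np.float64(0.086)} -0.0187
scene0 [ 1.13693762 -1.08533493  0.66543482]
side0 [-0.18552513  0.46051401  1.26378356]
```

View pics/scene0.png

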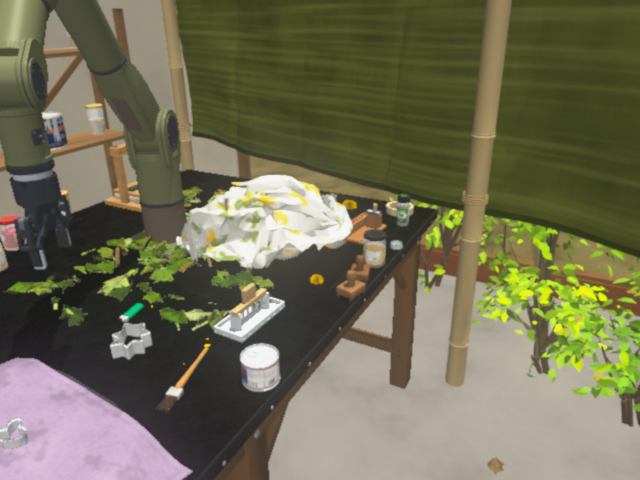

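View pics/side0.png

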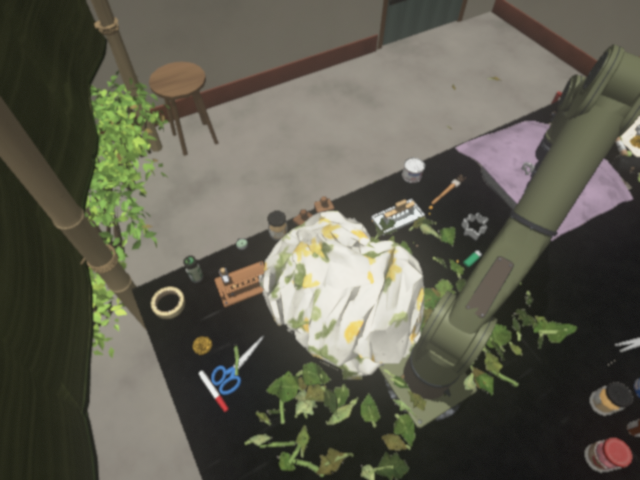

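Scene: the comb sits in the tray at about (249,310), the stand at (370,225) behind a cloth heap. Side: the tray is at (398,215), the stand at (240,285), with the keeper near (225,272). I'll get coarse positions from these, then measure closely with the wrist camera.

```bash
python3 - <<'E'
from h import *
a,b=load("scene0"),load("side0")
print("tray",onz(a,(250,318),.016),onz(b,(398,215),.016))
print("grip",tri(a,(249,288),b,(401,206)))
print("stand",onz(a,(366,232),.03),onz(b,(240,285),.03))
print("knob",tri(a,(375,209),b,(224,271)))
for n,u in(("heaptop",(272,180)),("heapright",(350,215)),("heapfront",(270,262))): print(n,[onz(a,u,z) for z in(0,.1,.2)])
print("heap side", [onz(b,u,0.05) for u in((265,290),(420,260),(340,212),(360,372))])
w=load("wrist0"); print(-w["R"].T@w["t"], w["R"][2], np.array(w["T_tool_cam"]).round(3).tolist(), w["intrinsics"])
def up(f,box,n,k):
    x0,y0,x1,y1=box; return cv2.resize(f["image"][y0:y1,x0:x1,::-1],None,fx=k,fy=k,interpolation=cv2.INTER_CUBIC)
A=up(a,(180,165,440,395),"",3)[:600]; A=cv2.resize(A,(780,600)) if 0 else A
cv2.imwrite("pics/c1.png",cv2.resize(a["image"][165:395,180:440,::-1],(678,600),interpolation=cv2.INTER_CUBIC))
E
```

```text
tray [ 0.52126204 -0.28043578] [ 0.50910149 -0.26226731]
grip [ 0.50340833 -0.25629721  0.07828506]
stand [0.57636902 0.26989618] [0.51855504 0.34266056]
knob [0.56467669 0.36960141 0.07081023]
heaptop [array([-0.03103064,  0.67022849]), array([0.14448892, 0.40640649]), array([0.32000848, 0.1425845 ])]
heapright [array([0.43985048, 0.44780031]), array([0.54460712, 0.2174043 ]), array([ 0.64936376, -0.0129917 ])]
heapfront [array([0.38770925, 0.00889454]), array([ 0.50030155, -0.15554372]), array([ 0.61289385, -0.31998199])]
heap side [array([0.4531557 , 0.28466303]), array([ 0.3050262 , -0.19798162]), array([ 0.60020314, -0.07435021]), array([0.09379731, 0.16699569])]
[ 0.33781071 -0.52850913  0.3734947 ] [-0.23419662 -0.11582875 -0.96526455] [[0.001, -0.965, -0.261, 0.066], [1.0, 0.001, 0.0, -0.001], [-0.0, -0.261, 0.965, -0.143], [0.0, 0.0, 0.0, 1.0]] [[389.7543489    0.         318.15639969]
 [  0.         389.7543489  240.51339153]
 [  0.           0.           1.        ]]
```

View pics/c1.png

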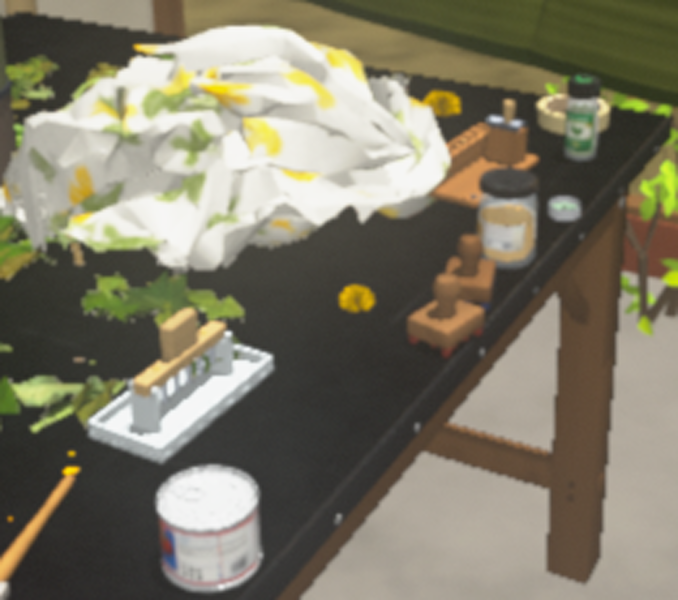

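The crop shows the comb on its rests in the tray, keeper bracket at the far end of the stand, and jar and blocks near the table edge. Next, move the wrist camera over the tray.

Emit:
play_rows:
  series:
    - [[18,28,8],[0,0,0],1]
    - [[18,28,8],[0,0,0],1]
    - [[18,28,8],[0,0,0],1]
    - [[18,28,8],[0,0,0],1]
    - [[18,28,8],[0,0,0],1]
    - [[18,28,8],[0,0,0],1]
    - [[18,28,8],[0,0,0],1]
    - [[18,28,8],[0,0,0],1]
    - [[18,28,8],[0,0,0],1]
    - [[18,28,8],[0,0,0],1]
    - [[0,0,0],[0,0,0],1]
    - [[0,0,0],[0,0,0],1]

```text
time: 1.15
ee_pos: [0.4612, -0.2766, 0.3117]
tcp_rot: [-0.0, 0.973, 0.232, 0.001]
force: [-0.1, -0.7, 0.9]
width: 0.0856
grasp_force: 0.0
```

```bash
python3 - <<'E'
from h import *
w=grab("wrist","w1"); print(robot.state()["ee_pos"])
a=load("scene0"); s=260/678
for u in((138,388),(225,325)): print(onz(a,(180+u[0]*s,165+u[1]*230/600),.054))
E
```

```text
[ 0.4596478  -0.27859319  0.31121957]
[ 0.51364241 -0.33070887]
[ 0.52067272 -0.20751032]
```

Emit:
play_rows:
  series:
    - [[30,0,0],[0,0,0],1]
    - [[30,10,0],[0,0,0],1]
    - [[20,30,0],[0,0,0],1]
    - [[0,0,0],[0,0,0],1]
    - [[0,0,0],[0,0,0],1]

```text
time: 1.62
ee_pos: [0.54, -0.2379, 0.3104]
tcp_rot: [-0.001, 0.973, 0.231, -0.0]
force: [-0.4, -0.7, -0.3]
width: 0.0855
grasp_force: 0.0
```

```bash
python3 - <<'E'
from h import *
w=grab("wrist","w2"); print(robot.state()["ee_pos"])
a=load("w1")
cv2.imwrite("pics/m1.png",cv2.resize(np.hstack([a["image"],w["image"]])[:,:,::-1],(800,300)))
E
```

```text
[ 0.53872732 -0.23986245  0.31053107]
```

View pics/m1.png

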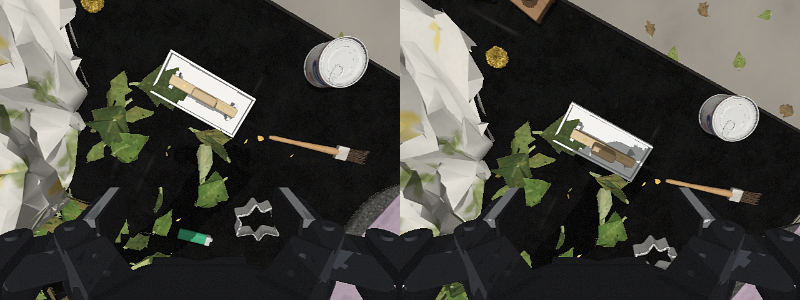

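The wrist pair (half scale, so full pixel = 1.6x) shows the comb at left (204,96) and right (607,148−shadowed), leaves touching the tray corner. I'll zoom to pick the points.

```bash
python3 - <<'E'
from h import *
a,b=load("w1"),load("w2")
# full px: a centre (326,153), b centre ((607-400)*1.6,148*1.6)
A=a["image"][75:225,240:420,::-1]; B=b["image"][155:305,240:420,::-1]
k=lambda I: cv2.resize(I,(400,333),interpolation=cv2.INTER_CUBIC)
cv2.imwrite("pics/m2.png",np.hstack([k(A),k(B)]))
E
```

```text
(no output)
```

View pics/m2.png

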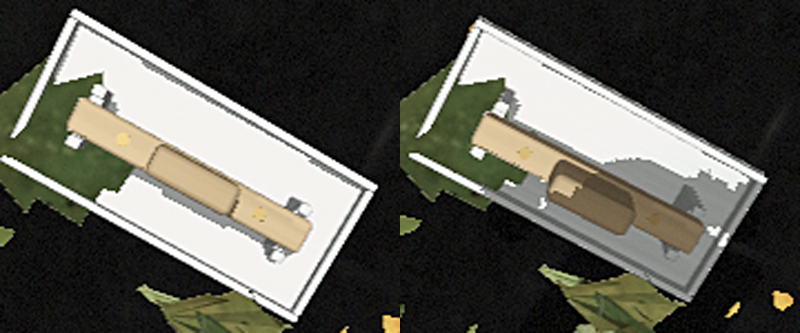

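The zoom shows the comb bar ends at left-panel (75,114)/(305,235) and right-panel (478,130)/(696,239), and the block top centred near (196,179)/(592,198). A green leaf pokes under it.

```bash
python3 - <<'E'
from h import *
a,b=load("w1"),load("w2"); s=180/400
fa=lambda u:(240+u[0]*s,75+u[1]*s); fb=lambda u:(240+(u[0]-400)*s,155+u[1]*s)
pts={"barL":((75,114),(478,130)),"barR":((305,235),(696,239)),"blk":((196,179),(592,198)),
"trayTL":((75,11),(480,18)),"trayTR":((375,187),(765,180)),"trayBR":((296,321),(690,298))}
r={}
for k,(u,v) in pts.items():
    r[k]=tri(a,fa(u),b,fb(v)); print(k,r[k].round(4),(proj(a,r[k])[0]-fa(u)).round(1))
for f,g,i in((a,fa,0),(b,fb,1)):
    L=onz(f,g(pts["barL"][i]),.054);R=onz(f,g(pts["barR"][i]),.054);d=L-R
    print("z54",L,R,(L+R)/2,np.linalg.norm(d),np.degrees(np.arctan2(d[1],d[0])), "blk88",onz(f,g(pts["blk"][i]),.088))
    t=[onz(f,g(pts[k][i]),.016) for k in("trayTL","trayTR","trayBR")]
    print("tray16",(t[0]+t[2])/2,np.degrees(np.arctan2(*(t[0]-t[1])[::-1])),np.linalg.norm(t[0]-t[1]),np.linalg.norm(t[2]-t[1]))
E
```

```text
barL [ 0.5073 -0.2029  0.0531] [-0.2  0. ]
barR [ 0.5069 -0.3197  0.056 ] [-0.3 -0. ]
blk [ 0.5072 -0.2628  0.0748] [-0.4 -0. ]
trayTL [ 0.5493 -0.1783  0.0074] [ 0.4 -0. ]
trayTR [ 0.5422 -0.3466  0.0172] [0.1 0. ]
trayBR [ 0.4639 -0.3468  0.007 ] [-0. -0.]
z54 [ 0.50742014 -0.20320443] [ 0.50696276 -0.32035231] [ 0.50719145 -0.26177837] 0.117148773055147 89.77630222533968 blk88 [ 0.50772328 -0.26255053]
tray16 [ 0.50679959 -0.26201785] 87.84946899429427 0.1677142610356419 0.07723427535391175
z54 [ 0.50741701 -0.20274337] [ 0.50632492 -0.31997977] [ 0.50687097 -0.26136157] 0.11724147683104717 89.46629031306098 blk88 [ 0.51021231 -0.26062197]
tray16 [ 0.50854098 -0.26157978] 87.16598300659386 0.1681810838093622 0.07554498678059544
```

Emit:
play_rows:
  series:
    - [[8,40,3],[0,0,0],1]
    - [[6,40,3],[0,0,0],1]
    - [[4,40,3],[0,0,0],1]
    - [[0,40,3],[0,0,0],1]
    - [[0,40,3],[0,0,0],1]
    - [[0,40,3],[0,0,0],1]
    - [[0,40,3],[0,0,0],1]
    - [[0,40,3],[0,0,0],1]
    - [[0,40,0],[0,0,0],1]
    - [[0,40,0],[0,0,0],1]
    - [[0,0,0],[0,0,0],1]
    - [[0,0,0],[0,0,0],1]

```text
time: 2.67
ee_pos: [0.5572, 0.1618, 0.335]
tcp_rot: [0.0, 0.973, 0.231, -0.0]
force: [0.8, 0.3, -0.6]
width: 0.0855
grasp_force: 0.0
```

```bash
python3 - <<'E'
from h import *
w=grab("wrist","w3"); print(robot.state()["ee_pos"])
E
```

```text
[0.5576678  0.1591039  0.33495401]
```

Emit:
play_rows:
  series:
    - [[-10,40,0],[0,0,0],1]
    - [[-20,35,0],[0,0,0],1]
    - [[-20,25,0],[0,0,0],1]
    - [[0,0,0],[0,0,0],1]
    - [[0,0,0],[0,0,0],1]

```text
time: 3.13
ee_pos: [0.5074, 0.2597, 0.3353]
tcp_rot: [0.001, 0.973, 0.23, -0.0]
force: [1.6, -0.2, -0.0]
width: 0.0851
grasp_force: 0.0
```

```bash
python3 - <<'E'
from h import *
w=grab("wrist","w4"); print(robot.state()["ee_pos"])
a=load("w3")
cv2.imwrite("pics/m3.png",cv2.resize(np.hstack([a["image"],w["image"]])[:,:,::-1],(800,300)))
E
```

```text
[0.50859207 0.25801354 0.33530118]
```

View pics/m3.png

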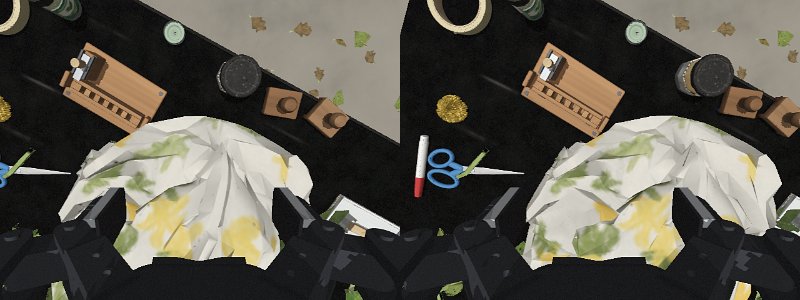

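The wrist pair shows the stand at left panel (115,88) and right panel (572,90), keeper plate at (88,65)/(550,66) at the row's far end. The heap edge just reaches the stand's near corner. I'll zoom.

```bash
python3 - <<'E'
from h import *
a,b=load("w3"),load("w4")
A=a["image"][60:225,85:283,::-1]; B=b["image"][60:225,180:378,::-1]
k=lambda I: cv2.resize(I,(400,333),interpolation=cv2.INTER_CUBIC)
cv2.imwrite("pics/m4.png",np.hstack([k(A),k(B)]))
E
```

```text
(no output)
```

View pics/m4.png

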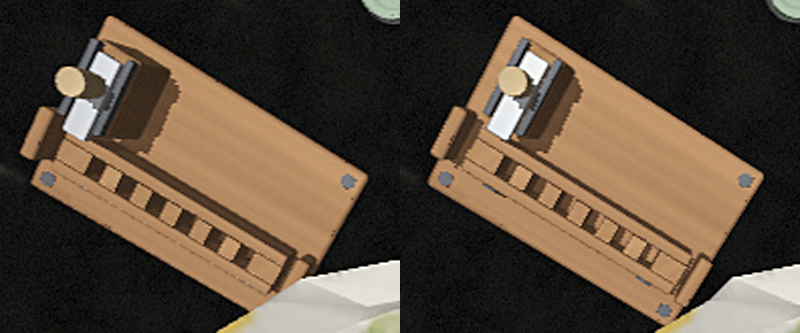

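The zoom shows base corners A (108,17),(368,180),(33,182) and B (515,17),(763,175),(430,182),(665,322), knob top A (69,80) and B (515,82), plus dark slots along the strip. I'll fit the stand pose and read a rectified slot-row profile.

```bash
cat > fit.py <<'E'
from h import *
from scipy.optimize import least_squares
a,b=load("w3"),load("w4"); s=198/400
fa=lambda u:(85+u[0]*s,60+u[1]*s); fb=lambda u:(180+(u[0]-400)*s,60+u[1]*s)
# stand: keeper at y=+50, x up side
top,right,left,bot=(72,83,10),(72,-83,10),(-36,83,10),(-36,-83,10)
obs=[(a,fa((106,14)),top),(a,fa((370,180)),right),(a,fa((31,183)),left),(b,fb((514,14)),top),(b,fb((765,174)),right),(b,fb((428,183)),left),(b,fb((666,325)),bot),
 (a,fa((69,80)),(45,50,88)),(b,fb((515,82)),(45,50,88))]
def W(p,X): X=np.atleast_2d(X)/1e3; c,sn=np.cos(p[2]),np.sin(p[2]); return np.c_[p[0]+c*X[:,0]-sn*X[:,1],p[1]+sn*X[:,0]+c*X[:,1],X[:,2]]
res=lambda p: np.concatenate([proj(f,W(p,X))[0]-u for f,u,X in obs])
if __name__=="__main__":
    p=least_squares(res,[.53,.32,0.]).x; print(p,np.degrees(p[2])); print(res(p).reshape(-1,2).round(1))
    for k,(u,v) in {"knob":((69,80),(515,82)),"top":((106,14),(514,14)),"right":((370,180),(765,174)),"left":((31,183),(428,183))}.items(): print(k,tri(a,fa(u),b,fb(v)).round(4))
    np.save("stand.npy",p)
    ims=[]
    for f in(a,b):
        yy,xx=np.meshgrid(np.arange(80,-80.5,-.5),np.arange(20,-20.5,-.5))
        uv=proj(f,W(p,np.c_[xx.ravel(),yy.ravel(),np.full(xx.size,40)])).astype(np.float32).reshape(xx.shape+(2,))
        ims.append(cv2.remap(f["image"],uv[...,0],uv[...,1],cv2.INTER_LINEAR)[:,:,::-1])
    cv2.imwrite("pics/m5.png",cv2.resize(np.vstack(ims),None,fx=2.4,fy=2.4))
    h=robot.state(); print(h["joint_positions"])
E
python3 fit.py
```

```text
[ 0.5116882   0.32720346 -0.08712243] -4.991747646458225
[[ 0.3 -0.3]
 [-0.4 -1.6]
 [-1.6  0.9]
 [-0.3 -0.4]
 [ 0.6  1. ]
 [-1.7  0.9]
 [ 1.4  3.1]
 [ 1.6 -0.7]
 [-0.3 -1.8]]
knob [0.5601 0.371  0.0945]
top [0.5903 0.4025 0.013 ]
right [0.5757 0.2382 0.0054]
left [0.485  0.4116 0.0103]
[-0.41810349  0.50584032 -0.22078935  1.58775866  0.12449404  1.06247376
 -1.78324317]
```

View pics/m5.png

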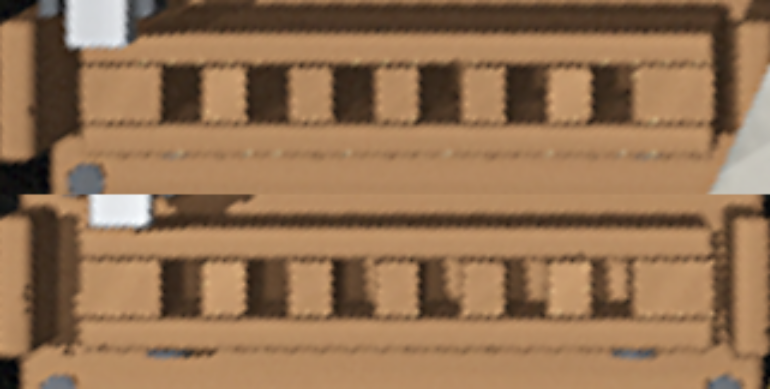

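Both rectified views agree: slots centred at stand x ≈ +0.45 mm, y ≈ −2.85 mm (8.7 mm wide, 18 mm apart, as stated), so I have a good starting guess for feeling. The hand has to turn −118° to suit joint 7 and pinch the comb. Going back to the tray.

Emit:
play_rows:
  series:
    - [[10,-26,0],[0,0,-5.9],1]
    - [[10,-26,0],[0,0,-5.9],1]
    - [[10,-26,0],[0,0,-5.9],1]
    - [[10,-26,0],[0,0,-5.9],1]
    - [[0,-26,0],[0,0,-5.9],1]
    - [[0,-26,0],[0,0,-5.9],1]
    - [[0,-26,0],[0,0,-5.9],1]
    - [[0,-26,0],[0,0,-5.9],1]
    - [[0,-26,0],[0,0,-5.9],1]
    - [[0,-26,0],[0,0,-5.9],1]
    - [[0,-26,0],[0,0,-5.9],1]
    - [[0,-26,0],[0,0,-5.9],1]

```text
time: 4.18
ee_pos: [0.5469, -0.0566, 0.3355]
tcp_rot: [0.001, 0.924, -0.382, 0.0]
force: [0.7, 0.2, 0.4]
width: 0.0854
grasp_force: 0.0
```

Emit:
play_rows:
  series:
    - [[0,-26,0],[0,0,-5.9],1]
    - [[0,-26,0],[0,0,-5.9],1]
    - [[0,-26,0],[0,0,-5.9],1]
    - [[0,-26,0],[0,0,-5.9],1]
    - [[-10,-26,-20],[0,0,-5.9],1]
    - [[-10,-26,-25],[0,0,-5.9],1]
    - [[-10,-26,-30],[0,0,-5.9],1]
    - [[-10,-26,-30],[0,0,-5.9],1]
    - [[0,0,-30],[0,0,0],1]
    - [[0,0,0],[0,0,0],1]
    - [[0,0,0],[0,0,0],1]

```text
time: 5.1
ee_pos: [0.5057, -0.2608, 0.1997]
tcp_rot: [-0.001, -0.697, 0.717, 0.001]
force: [0.5, 0.0, 0.7]
width: 0.0853
grasp_force: 0.0
```

```bash
cat > st.py <<'E'
from h import *
s=robot.state(); q=s["tcp_rot"]; R=Rn.from_quat(np.array(q)[[1,2,3,0]]).as_matrix()
print("t",s["time"],"pos",(np.array(s["ee_pos"])*1e3).round(1),"toolx yaw",np.degrees(np.arctan2(R[1,0],R[0,0])).round(2),"z",R[:,2].round(4),"F",np.round(s["force"],2),"M",np.round(s["ft_torque"],2),"w",round(s["width"]*1e3,1),"g",s["grasp_force"], "j",np.round(s["joint_positions"],2))
E
python3 st.py
```

```text
t 5.1 pos [ 505.7 -260.8  199.7] toolx yaw -91.63 z [-3.3e-03  7.0e-04 -1.0e+00] F [0.47 0.03 0.71] M [-0.03 -0.02 -0.02] w 85.3 g 0.0 j [ 0.22  0.68  0.3   1.78 -0.28  0.73 -2.5 ]
```

The joint signs run the other way: this wrist yaw would exceed the joint 7 range at the stand. I'll turn back 180° (same grasp, joint 7 near +0.6).

Emit:
play_rows:
  series:
    - [[0,0,0],[0,0,7],1]
    - [[0,0,0],[0,0,7],1]
    - [[0,0,0],[0,0,7],1]
    - [[0,0,0],[0,0,7],1]
    - [[0,0,0],[0,0,7],1]
    - [[0,0,0],[0,0,7],1]
    - [[0,0,0],[0,0,7],1]
    - [[0,0,0],[0,0,7],1]
    - [[0,0,0],[0,0,7],1]
    - [[0,0,0],[0,0,7],1]
    - [[0,0,0],[0,0,7],1]
    - [[0,0,0],[0,0,7],1]

```text
time: 6.1
ee_pos: [0.509, -0.2602, 0.2032]
tcp_rot: [0.002, 0.998, -0.062, 0.002]
force: [-0.6, 0.8, -0.1]
width: 0.0856
grasp_force: 0.0
```

Emit:
play_rows:
  series:
    - [[0,0,0],[0,0,7],1]
    - [[0,0,0],[0,0,7],1]
    - [[0,0,0],[0,0,7],1]
    - [[0,0,0],[0,0,7],1]
    - [[0,0,0],[0,0,7],1]
    - [[0,0,0],[0,0,7],1]
    - [[0,0,0],[0,0,7],1]
    - [[0,0,0],[0,0,7],1]
    - [[0,0,0],[0,0,7],1]
    - [[0,0,0],[0,0,7],1]
    - [[0,0,0],[0,0,7],1]
    - [[0,0,0],[0,0,7],1]

```text
time: 7.1
ee_pos: [0.5087, -0.2608, 0.203]
tcp_rot: [0.003, 0.783, 0.621, -0.0]
force: [-0.7, -0.0, -0.3]
width: 0.0853
grasp_force: 0.0
```

Emit:
play_rows:
  series:
    - [[0,0,-15],[0,0,6],1]
    - [[0,0,-15],[0,0,6],1]
    - [[0,0,0],[0,0,0],1]
    - [[0,0,0],[0,0,0],1]
    - [[0,0,0],[0,0,0],1]

```text
time: 7.52
ee_pos: [0.5087, -0.2598, 0.1721]
tcp_rot: [0.002, 0.717, 0.697, 0.0]
force: [0.1, -0.3, 0.2]
width: 0.0856
grasp_force: 0.0
```

```bash
python3 - <<'E'
from h import *
w=grab("wrist","w5")
E
python3 st.py; python3 st.py
```

```text
t 7.5667 pos [ 508.7 -259.6  172.1] toolx yaw 88.44 z [ 0.0025 -0.0021 -1.    ] F [-0.47  0.4  -0.84] M [0.04 0.01 0.02] w 85.3 g 0.0 j [ 0.73  0.75 -0.59  1.78  0.57  0.78 -0.18]
t 7.5667 pos [ 508.7 -259.6  172.1] toolx yaw 88.44 z [ 0.0025 -0.0021 -1.    ] F [-0.47  0.4  -0.84] M [0.04 0.01 0.02] w 85.3 g 0.0 j [ 0.73  0.75 -0.59  1.78  0.57  0.78 -0.18]
```

View pics/w5.png

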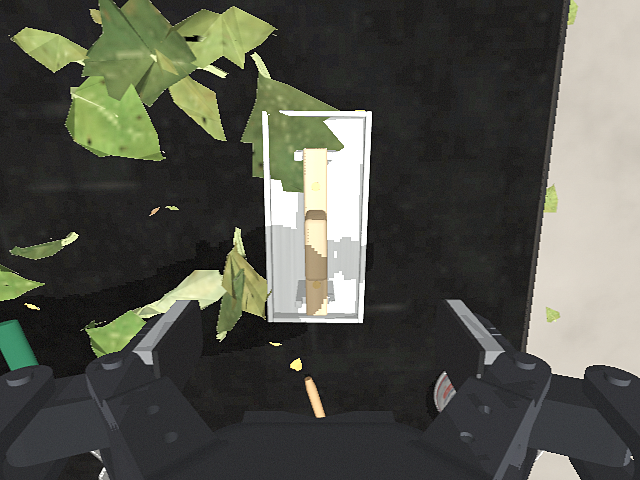

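The comb's bar runs straight up the image: far end at (315,149), near end (316,315), block top from (304,220) to (327,280). I'll check against the earlier estimate.

```bash
python3 - <<'E'
from h import *
f=load("w5")
for n,u,z in(("far",(315,149),.054),("near",(316.5,316),.054),("t1",(304,221),.088),("t2",(327,221),.088),("t3",(304,280),.088),("t4",(327,280),.088)): print(n,onz(f,u,z).round(4))
p=np.load("stand.npy");from fit import W; print("slot",W(p,[(.45,-2.85,40),(45,50,76),(17,50,76)]))
E
```

```text
far [ 0.5079 -0.2022]
near [ 0.5055 -0.3214]
t1 [ 0.5004 -0.2425]
t2 [ 0.514  -0.2429]
t3 [ 0.499 -0.28 ]
t4 [ 0.5132 -0.2804]
slot [[0.51188851 0.32432511 0.04      ]
 [0.56086814 0.37309827 0.076     ]
 [0.53297434 0.37553461 0.076     ]]
```

Emit:
play_rows:
  series:
    - [[-1.5,-2,-20],[0,0,0],0.3]
    - [[0,0,-25],[0,0,0],0.3]
    - [[0,0,-25],[0,0,0],0.3]
    - [[0,0,-20],[0,0,0],0.3]
    - [[0,0,-14],[0,0,0],0.3]
    - [[0,0,-8],[0,0,0],0.3]
    - [[0,0,0],[0,0,0],0.3]
    - [[0,0,0],[0,0,0],0.3]

```text
time: 8.23
ee_pos: [0.5069, -0.2612, 0.0591]
tcp_rot: [0.001, 0.716, 0.698, 0.0]
force: [0.2, -0.5, 1.4]
width: 0.0553
grasp_force: 0.0
```

```bash
python3 st.py
```

```text
t 8.2333 pos [ 506.9 -261.2   59.1] toolx yaw 88.55 z [ 1.2e-03 -8.0e-04 -1.0e+00] F [ 0.22 -0.48  1.36] M [-0.04  0.01  0.01] w 55.3 g 0.0 j [ 0.66  0.91 -0.46  1.85  0.72  0.56 -0.3 ]
```

Close, with 40 N of grip.

Emit:
play_rows:
  series:
    - [[0,0,0],[0,0,0],-1]
    - [[0,0,0],[0,0,0],-1]
    - [[0,0,0],[0,0,0],-1]
    - [[0,0,0],[0,0,0],-1]
    - [[0,0,0],[0,0,0],-1]
    - [[0,0,0],[0,0,0],-1]
    - [[0,0,0],[0,0,0],-1]
    - [[0,0,0],[0,0,0],-1]
  grip_force: 40

```text
time: 8.9
ee_pos: [0.5066, -0.2613, 0.0592]
tcp_rot: [0.001, 0.716, 0.698, 0.0]
force: [-1.0, 0.6, 6.8]
width: 0.0134
grasp_force: 42.3
```

Emit:
play_rows:
  series:
    - [[0,0,4],[0,0,0],-1]
    - [[0,0,8],[0,0,0],-1]
    - [[0,0,15],[0,0,0],-1]
    - [[0,0,30],[0,0,0],-1]
    - [[0,0,30],[0,0,0],-1]
    - [[0,0,0],[0,0,0],-1]
    - [[0,0,0],[0,0,0],-1]

```text
time: 9.48
ee_pos: [0.507, -0.2613, 0.1471]
tcp_rot: [0.002, 0.716, 0.698, 0.001]
force: [-0.3, -0.6, -2.6]
width: 0.0135
grasp_force: 41.2
```

```bash
python3 st.py; python3 - <<'E'
from h import *
w=grab("wrist","w6")
E
```

```text
t 9.4833 pos [ 507.  -261.3  147.1] toolx yaw 88.56 z [ 0.0031 -0.0012 -1.    ] F [-0.3  -0.63 -2.58] M [0.07 0.09 0.04] w 13.5 g 41.24280273914337 j [ 0.72  0.78 -0.57  1.8   0.6   0.73 -0.2 ]
```

View pics/w6.png

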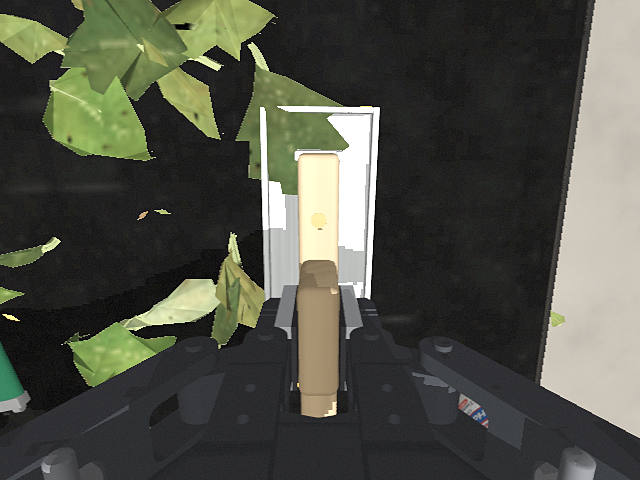

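The comb is held, bar straight in the jaws with its far end at (319,154). I'll compute its offset in the hand and the travel to the slots.

```bash
python3 - <<'E'
from h import *
f=load("w6"); tcp=np.array([.507,-.2613])
for z in(.140,.142):
  l,r=onz(f,(299,155),z),onz(f,(338.5,155),z); m=(l+r)/2; print(z,np.linalg.norm(l-r),(m-tcp)*1e3)
import fit
a=load("w4")
# heap heights near the stand: same edge point (apex near stand base) in w3/w4 half-scale coordinates
E
```

```text
0.14 0.01486200940355142 [ 1.06560232 59.33838786]
0.142 0.014663776352658146 [ 1.05758168 59.4382488 ]
```

Emit:
play_rows:
  series:
    - [[5,0,40],[0,0,0],-1]
    - [[10,0,40],[0,0,0],-1]
    - [[10,10,40],[0,0,0],-1]
    - [[10,20,40],[0,0,0],-1]
    - [[10,35,28],[0,0,0],-1]
    - [[5,38,0],[0,0,0],-1]
    - [[0,38,0],[0,0,0],-1]
    - [[0,38,0],[0,0,0],-1]
    - [[0,38,0],[0,0,0],-1]
    - [[0,38,0],[0,0,0],-1]
    - [[0,38,0],[0,0,0],-1]
    - [[0,38,0],[0,0,0],-1]

```text
time: 10.53
ee_pos: [0.5528, 0.0658, 0.3246]
tcp_rot: [-0.001, 0.716, 0.698, -0.002]
force: [1.3, -0.6, -2.3]
width: 0.0132
grasp_force: 41.2
```

Emit:
play_rows:
  series:
    - [[0,38,0],[0,0,0],-1]
    - [[0,38,0],[0,0,0],-1]
    - [[0,38,0],[0,0,0],-1]
    - [[-5,38,0],[0,0,-1],-1]
    - [[-10,38,0],[0,0,-1],-1]
    - [[-15,38,0],[0,0,-1.5],-1]
    - [[-10,20,-20],[0,0,0],-1]
    - [[-5,10,-40],[0,0,0],-1]
    - [[0,0,-40],[0,0,0],-1]
    - [[0,0,-20],[0,0,0],-1]
    - [[0,0,0],[0,0,0],-1]
    - [[0,0,0],[0,0,0],-1]

```text
time: 11.53
ee_pos: [0.5082, 0.3217, 0.2045]
tcp_rot: [-0.0, 0.737, 0.676, -0.002]
force: [0.4, 0.5, -1.7]
width: 0.0134
grasp_force: 41.2
```

```bash
python3 st.py; python3 - <<'E'
from h import *
w=grab("wrist","w7")
E
```

```text
t 11.5333 pos [508.2 321.7 204.5] toolx yaw 85.09 z [-0.0037 -0.003  -1.    ] F [ 0.35  0.51 -1.66] M [0.03 0.01 0.  ] w 13.4 g 41.17728888988495 j [-0.31  0.74 -0.59  1.65  0.5   0.91 -1.18]
```

View pics/w7.png

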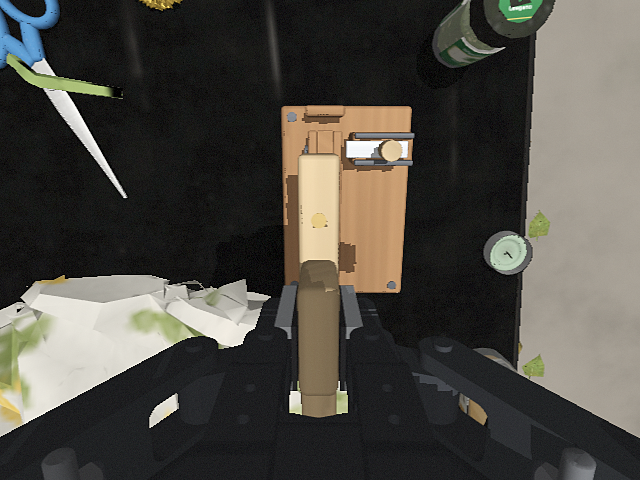

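w7 shows the stand below the held comb: base corners (282,107), (411,107), (401,293), knob top (391,150). This is past the viewing limit, so from here I'll use only numbers. Cross-checking the stand pose from this view.

```bash
python3 - <<'E'
from h import *
from fit import W,res
from scipy.optimize import least_squares
f=load("w7"); p0=np.load("stand.npy")
ob=[((282,107),(-36,83,10)),((411,107),(72,83,10)),((401,293),(72,-83,10)),((391,150),(45,50,88))]
r7=lambda p: np.concatenate([proj(f,W(p,X))[0]-u for u,X in ob])
p=least_squares(r7,p0).x; pj=least_squares(lambda q:np.r_[r7(q),res(q)],p0).x
for q in(p0,p,pj): print(q[:2].round(4),np.degrees(q[2]).round(2),"slot",W(q,(.45,-2.85,40)).round(4), r7(q).round(1))
E
```

```text
[0.5117 0.3272] -4.99 slot [[0.5119 0.3243 0.04  ]] [-2.3 -0.9  0.5 -0.7 -1.2  1.3  2.9  1.8]
[0.5118 0.3272] -4.61 slot [[0.512  0.3244 0.04  ]] [-2.9 -0.7 -0.  -1.3 -0.4  0.8  2.6  1.3]
[0.5117 0.3272] -4.83 slot [[0.5119 0.3244 0.04  ]] [-2.6 -0.9  0.2 -1.  -0.9  1.1  2.7  1.6]
```

Emit:
play_rows:
  series:
    - [[3.5,2.5,-15],[0,0,0],-1]
    - [[0,0,-25],[0,0,0],-1]
    - [[0,0,-25],[0,0,0],-1]
    - [[0,0,-20],[0,0,0],-1]
    - [[0,0,-12],[0,0,0],-1]
    - [[0,0,-8],[0,0,0],-1]
    - [[0,0,-4],[0,0,0],-1]
    - [[0,0,0],[0,0,0],-1]
    - [[0,0,0],[0,0,0],-1]
    - [[0,0,0],[0,0,0],-1]

```text
time: 12.42
ee_pos: [0.5133, 0.326, 0.0986]
tcp_rot: [0.0, 0.737, 0.676, 0.001]
force: [-0.6, -1.0, -1.9]
width: 0.0135
grasp_force: 41.2
```

```bash
python3 st.py
```

```text
t 12.4167 pos [513.3 326.   98.6] toolx yaw 85.07 z [ 0.0019  0.0016 -1.    ] F [-0.61 -0.99 -1.87] M [-0.04 -0.03 -0.01] w 13.5 g 41.209543347358704 j [-0.37  0.88 -0.5   1.72  0.61  0.7  -1.28]
```

Emit:
play_rows:
  series:
    - [[-1.2,-1.6,-2],[0,0,0],-1]
    - [[0,0,-2],[0,0,0],-1]
    - [[0,0,-2],[0,0,0],-1]
    - [[0,0,-2],[0,0,0],-1]
    - [[0,0,-0.8],[0,0,0],-1]
    - [[0,0,-0.8],[0,0,0],-1]
    - [[0,0,-0.8],[0,0,0],-1]
    - [[0,0,-0.8],[0,0,0],-1]

```text
time: 13.08
ee_pos: [0.5114, 0.3237, 0.0861]
tcp_rot: [-0.0, 0.737, 0.676, 0.0]
force: [-0.2, 0.5, -2.2]
width: 0.0132
grasp_force: 41.2
```

Emit:
play_rows:
  series:
    - [[0,0,-0.8],[0,0,0],-1]
    - [[0,0,-0.8],[0,0,0],-1]
    - [[0,0,-0.8],[0,0,0],-1]
    - [[0,0,-0.8],[0,0,0],-1]

```text
time: 13.42
ee_pos: [0.5114, 0.3237, 0.0829]
tcp_rot: [0.0, 0.737, 0.676, 0.0]
force: [0.2, -0.1, -1.8]
width: 0.0132
grasp_force: 41.2
```

Emit:
play_rows:
  series:
    - [[0,0,-0.8],[0,0,0],-1]
    - [[0,0,-0.8],[0,0,0],-1]
    - [[0,0,-0.8],[0,0,0],-1]

```text
time: 13.67
ee_pos: [0.5114, 0.3238, 0.0805]
tcp_rot: [-0.0, 0.737, 0.676, 0.0]
force: [0.3, -0.8, -1.8]
width: 0.0135
grasp_force: 41.3
```

Emit:
play_rows:
  series:
    - [[0,0,-0.8],[0,0,0],-1]
    - [[0,0,-0.8],[0,0,0],-1]

```text
time: 13.83
ee_pos: [0.5114, 0.3238, 0.0789]
tcp_rot: [-0.0, 0.737, 0.676, 0.0]
force: [-0.4, -0.6, -1.4]
width: 0.0128
grasp_force: 41.3
```

Emit:
play_rows:
  series:
    - [[0,0,-0.8],[0,0,0],-1]
    - [[0,0,-0.8],[0,0,0],-1]
    - [[0,0,-0.8],[0,0,0],-1]
    - [[0,0,-0.8],[0,0,0],-1]

```text
time: 14.17
ee_pos: [0.5114, 0.3238, 0.0757]
tcp_rot: [-0.0, 0.737, 0.676, 0.0]
force: [-0.4, 1.3, -2.2]
width: 0.0133
grasp_force: 41.3
```

Emit:
play_rows:
  series:
    - [[0,0,-0.8],[0,0,0],-1]
    - [[0,0,-0.8],[0,0,0],-1]
    - [[0,0,-0.8],[0,0,0],-1]
    - [[0,0,-0.8],[0,0,0],-1]

```text
time: 14.5
ee_pos: [0.5115, 0.3238, 0.0726]
tcp_rot: [-0.0, 0.737, 0.676, 0.0]
force: [-0.2, -0.1, -1.9]
width: 0.013
grasp_force: 41.3
```

```bash
python3 st.py
```

```text
t 14.5 pos [511.5 323.8  72.6] toolx yaw 85.07 z [ 2.e-04  3.e-04 -1.e+00] F [-0.22 -0.06 -1.9 ] M [ 0.23 -0.03 -0.  ] w 13.0 g 41.292720437049866 j [-0.38  0.92 -0.47  1.73  0.64  0.65 -1.3 ]
```

Pins are about 10 mm into the slots with no contact. Continue down to home (TCP about 59).

Emit:
play_rows:
  series:
    - [[0,0,-0.8],[0,0,0],-1]
    - [[0,0,-0.8],[0,0,0],-1]
    - [[0,0,-0.8],[0,0,0],-1]
    - [[0,0,-0.8],[0,0,0],-1]
    - [[0,0,-0.8],[0,0,0],-1]
    - [[0,0,-0.8],[0,0,0],-1]

```text
time: 15.0
ee_pos: [0.5114, 0.3238, 0.0677]
tcp_rot: [-0.0, 0.737, 0.676, 0.0]
force: [-0.1, 1.0, -1.2]
width: 0.0138
grasp_force: 41.3
```

Emit:
play_rows:
  series:
    - [[0,0,-0.8],[0,0,0],-1]
    - [[0,0,-0.8],[0,0,0],-1]
    - [[0,0,-0.8],[0,0,0],-1]
    - [[0,0,-0.8],[0,0,0],-1]
    - [[0,0,-0.8],[0,0,0],-1]
    - [[0,0,-0.8],[0,0,0],-1]

```text
time: 15.5
ee_pos: [0.5114, 0.3238, 0.063]
tcp_rot: [-0.0, 0.737, 0.676, 0.0]
force: [-0.2, 1.6, -1.7]
width: 0.0133
grasp_force: 41.3
```

Emit:
play_rows:
  series:
    - [[0,0,-0.8],[0,0,0],-1]
    - [[0,0,-0.8],[0,0,0],-1]
    - [[0,0,-0.8],[0,0,0],-1]

```text
time: 15.75
ee_pos: [0.5114, 0.3238, 0.0605]
tcp_rot: [-0.0, 0.737, 0.676, 0.0]
force: [-0.3, 1.6, -1.6]
width: 0.0132
grasp_force: 41.3
```

```bash
python3 st.py
```

```text
t 15.75 pos [511.4 323.8  60.5] toolx yaw 85.08 z [ 2.e-04  2.e-04 -1.e+00] F [-0.33  1.56 -1.64] M [ 0.35 -0.07  0.04] w 13.2 g 41.348703503608704 j [-0.38  0.93 -0.46  1.74  0.65  0.63 -1.31]
```

Emit:
play_rows:
  series:
    - [[0,0.3,-0.4],[0,0,0],-1]
    - [[0,0,-0.4],[0,0,0],-1]
    - [[0,0,-0.4],[0,0,0],-1]

```text
time: 16.0
ee_pos: [0.5114, 0.3238, 0.0593]
tcp_rot: [0.0, 0.737, 0.676, -0.0]
force: [0.7, 1.2, -0.6]
width: 0.0136
grasp_force: 41.4
```

Emit:
play_rows:
  series:
    - [[0,0,-0.4],[0,0,0],-1]
    - [[0,0,-0.4],[0,0,0],-1]

```text
time: 16.17
ee_pos: [0.5114, 0.3239, 0.0592]
tcp_rot: [0.0, 0.737, 0.676, -0.0]
force: [-1.2, -0.4, 8.2]
width: 0.0137
grasp_force: 42.8
```

Contact at TCP z = 59.2, exactly the seated height: home. Release and go up.

Emit:
play_rows:
  series:
    - [[0,0,0.4],[0,0,0],-1]
    - [[0,0,0],[0,0,0],0]
    - [[0,0,0],[0,0,0],0]
    - [[0,0,0],[0,0,0],0]
    - [[0,0,0],[0,0,0],0]
    - [[0,0,0],[0,0,0],0]
    - [[0,0,5],[0,0,0],0]
    - [[0,0,15],[0,0,0],0]
    - [[0,0,25],[0,0,0],0]
    - [[0,0,25],[0,0,0],0]
    - [[0,0,20],[0,0,0],0]
    - [[0,0,0],[0,0,0],0]

```text
time: 17.17
ee_pos: [0.5133, 0.3261, 0.1535]
tcp_rot: [0.0, 0.737, 0.676, 0.004]
force: [-0.6, 0.4, 0.6]
width: 0.0429
grasp_force: 0.0
```

Emit:
play_rows:
  series:
    - [[0,0,35],[0,0,0],0]
    - [[0,0,35],[0,0,0],0]
    - [[0,0,0],[0,0,0],0]
    - [[0,0,0],[0,0,0],0]

```text
time: 17.5
ee_pos: [0.5122, 0.3249, 0.2209]
tcp_rot: [0.0, 0.737, 0.676, 0.002]
force: [-0.8, -0.9, -0.2]
width: 0.043
grasp_force: 0.0
```

```bash
python3 st.py; python3 - <<'E'
from h import *
from fit import W
f=grab("wrist","w8"); p=np.load("stand.npy")
# predicted image of bar top corners / block top / knob if home; compare to light-wood mask
hsv=cv2.cvtColor(f["image"],cv2.COLOR_RGB2HSV)
for n,X in {"barfar":(0.45,57.15,54),"barfar_if_up5":(0.45,57.15,59),"blktopfar":(.45,17.15,88),"blktopnear":(.45,-22.85,88),"knobtop":(45,50,88),"base":(60,0,10)}.items():
    u=proj(f,W(p,X))[0]; i=u.round().astype(int); print(n,u.round(1),hsv[i[1],i[0]] if 0<=i[0]<640 and 0<=i[1]<480 else None)
u=proj(f,W(p,(0.45,40,54)))[0].round().astype(int)
print("column up from bar",u,[tuple(int(v) for v in f["image"][y,u[0]]) for y in range(u[1]-45,u[1]+1,2)])
print("row across bar",[(x,tuple(int(v) for v in f["image"][u[1],x])) for x in range(u[0]-20,u[0]+21,2)])
E
```

```text
t 17.5 pos [512.2 324.9 220.9] toolx yaw 85.07 z [ 0.0034  0.0026 -1.    ] F [-0.77 -0.9  -0.19] M [-0.    0.07 -0.03] w 43.0 g 0.0 j [-0.31  0.73 -0.6   1.63  0.49  0.94 -1.17]
barfar [317.9 145.3] [ 14 113 213]
barfar_if_up5 [318.  145.4] [ 14 113 213]
blktopfar [318.  203.9] [ 18  88 102]
blktopnear [317.9 257.3] [20 90 99]
knobtop [382.3 157.1] [ 19  71 224]
base [382.4 208.2] [ 14 108 203]
column up from bar [318 168] [(50, 38, 26), (110, 81, 58), (106, 78, 54), (93, 68, 46), (197, 154, 109), (194, 150, 108), (194, 150, 108), (202, 160, 114), (199, 155, 112), (197, 155, 111), (202, 157, 115), (213, 164, 119), (215, 195, 154), (241, 219, 179), (237, 214, 173), (237, 214, 173), (236, 213, 173), (235, 212, 172), (235, 212, 172), (235, 212, 172), (236, 212, 172), (236, 212, 173), (236, 213, 173)]
row across bar [(298, (195, 150, 106)), (300, (185, 141, 99)), (302, (126, 90, 61)), (304, (204, 160, 114)), (306, (109, 85, 60)), (308, (227, 204, 165)), (310, (241, 218, 178)), (312, (241, 219, 179)), (314, (240, 218, 178)), (316, (237, 213, 172)), (318, (236, 213, 172)), (320, (236, 212, 172)), (322, (235, 213, 173)), (324, (237, 214, 174)), (326, (192, 172, 133)), (328, (200, 155, 110)), (330, (201, 157, 114)), (332, (202, 157, 114)), (334, (184, 140, 100)), (336, (101, 72, 51)), (338, (111, 82, 59))]
```

The bar's far end and width in the image match the fully home prediction. Next the keeper: over the knob, descend, pinch.

Emit:
play_rows:
  series:
    - [[24,24,0],[0,0,0],0.3]
    - [[24.5,24,0],[0,0,0],0.3]
    - [[0,0,-30],[0,0,0],0.3]
    - [[0,0,-30],[0,0,0],0.3]
    - [[0,0,-25],[0,0,0],0.3]
    - [[0,0,-20],[0,0,0],0.3]
    - [[0,0,0],[0,0,0],0.3]
    - [[0,0,0],[0,0,0],0.3]

```text
time: 18.22
ee_pos: [0.5586, 0.3708, 0.1117]
tcp_rot: [-0.0, 0.737, 0.676, -0.002]
force: [0.3, -0.3, 0.9]
width: 0.0554
grasp_force: 0.0
```

```bash
python3 st.py
```

```text
t 18.2167 pos [558.6 370.8 111.7] toolx yaw 85.1 z [-0.0037 -0.0032 -1.    ] F [ 0.35 -0.31  0.93] M [-0.02 -0.02 -0.  ] w 55.4 g 0.0 j [-0.39  0.94 -0.53  1.5   0.57  0.87 -1.2 ]
```

Emit:
play_rows:
  series:
    - [[1,1,-15],[0,0,0],0.3]
    - [[0,0,-12],[0,0,0],0.3]
    - [[0,0,-8],[0,0,0],0.3]
    - [[0,0,-5],[0,0,0],0.3]
    - [[0,0,-3],[0,0,0],0.3]
    - [[0,0,-2],[0,0,0],0.3]
    - [[0,0,0],[0,0,0],0.3]
    - [[0,0,0],[0,0,0],0.3]

```text
time: 18.88
ee_pos: [0.5611, 0.3732, 0.0694]
tcp_rot: [0.0, 0.737, 0.676, 0.0]
force: [0.1, -0.2, 0.1]
width: 0.0556
grasp_force: 0.0
```

Emit:
play_rows:
  series:
    - [[0,0,0],[0,0,0],-1]
    - [[0,0,0],[0,0,0],-1]
    - [[0,0,0],[0,0,0],-1]
    - [[0,0,0],[0,0,0],-1]
    - [[0,0,0],[0,0,0],-1]
    - [[0,0,0],[0,0,0],-1]
    - [[0,0,0],[0,0,0],-1]
  grip_force: 25

```text
time: 19.47
ee_pos: [0.5609, 0.3731, 0.0694]
tcp_rot: [0.0, 0.737, 0.676, 0.0]
force: [-0.6, -0.7, 2.5]
width: 0.0127
grasp_force: 24.6
```

```bash
python3 st.py
```

```text
t 19.4667 pos [560.9 373.1  69.4] toolx yaw 85.07 z [ 3.e-04  2.e-04 -1.e+00] F [-0.58 -0.74  2.53] M [-0.19  0.26  0.01] w 12.7 g 24.558532090159133 j [-0.4   0.99 -0.5   1.51  0.6   0.8  -1.23]
```

Emit:
play_rows:
  series:
    - [[-1,0.1,0],[0,0,0],-1]
    - [[-2,0.17,0],[0,0,0],-1]
    - [[-2,0.17,0],[0,0,0],-1]
    - [[-2,0.17,0],[0,0,0],-1]
    - [[-2,0.17,0],[0,0,0],-1]
    - [[-2,0.17,0],[0,0,0],-1]

```text
time: 19.97
ee_pos: [0.5501, 0.3741, 0.0694]
tcp_rot: [0.0, 0.737, 0.676, 0.0]
force: [2.0, -1.0, 5.4]
width: 0.0128
grasp_force: 24.7
```

Emit:
play_rows:
  series:
    - [[-2,0.17,0],[0,0,0],-1]
    - [[-2,0.17,0],[0,0,0],-1]
    - [[-2,0.17,0],[0,0,0],-1]
    - [[-2,0.17,0],[0,0,0],-1]
    - [[-2,0.17,0],[0,0,0],-1]
    - [[-2,0.17,0],[0,0,0],-1]
    - [[-1,0.1,0],[0,0,0],-1]

```text
time: 20.55
ee_pos: [0.5367, 0.3753, 0.0693]
tcp_rot: [0.0, 0.737, 0.676, 0.0]
force: [1.9, 0.0, 4.3]
width: 0.013
grasp_force: 24.7
```

Emit:
play_rows:
  series:
    - [[-1,0.1,0],[0,0,0],-1]
    - [[-1,0.1,0],[0,0,0],-1]
    - [[-1,0.1,0],[0,0,0],-1]

```text
time: 20.8
ee_pos: [0.5341, 0.3755, 0.0694]
tcp_rot: [0.0, 0.737, 0.676, 0.0]
force: [4.7, 0.0, 4.4]
width: 0.013
grasp_force: 24.7
```

```bash
python3 st.py
```

```text
t 20.8 pos [534.1 375.5  69.4] toolx yaw 85.08 z [ 9.e-04  3.e-04 -1.e+00] F [4.66 0.02 4.36] M [-0.23 -1.12 -0.01] w 13.0 g 24.687075078254566 j [-0.43  0.97 -0.49  1.58  0.61  0.75 -1.28]
```

Emit:
play_rows:
  series:
    - [[-0.7,0.05,0],[0,0,0],-1]
    - [[-0.7,0.05,0],[0,0,0],-1]

```text
time: 20.97
ee_pos: [0.534, 0.3755, 0.0694]
tcp_rot: [0.001, 0.737, 0.676, 0.001]
force: [6.0, -0.4, 3.0]
width: 0.0129
grasp_force: 24.6
```

```bash
python3 st.py
```

```text
t 20.9667 pos [534.  375.5  69.4] toolx yaw 85.04 z [ 2.8e-03  7.0e-04 -1.0e+00] F [ 6.01 -0.44  3.04] M [-0.06 -1.38 -0.04] w 12.9 g 24.618048436241224 j [-0.43  0.97 -0.49  1.58  0.61  0.75 -1.28]
```

Emit:
play_rows:
  series:
    - [[-1,0.1,0],[0,0,0],-1]
    - [[-1,0.1,0],[0,0,0],-1]
    - [[0,0,0],[0,0,0],-1]

```text
time: 21.22
ee_pos: [0.534, 0.3755, 0.0694]
tcp_rot: [0.001, 0.737, 0.675, 0.003]
force: [8.5, 0.2, 0.7]
width: 0.0125
grasp_force: 24.6
```

```bash
python3 st.py
```

```text
t 21.2167 pos [534.  375.5  69.4] toolx yaw 84.98 z [ 0.0057  0.0014 -1.    ] F [8.53 0.19 0.69] M [ 0.04 -1.86 -0.02] w 12.5 g 24.565984903019853 j [-0.43  0.97 -0.49  1.59  0.61  0.74 -1.29]
```

Firm stop at full travel. Ease the push, open, go up, and check by numbers.

Emit:
play_rows:
  series:
    - [[1.2,-0.1,0],[0,0,0],-1]
    - [[1,-0.1,0],[0,0,0],-1]
    - [[0,0,0],[0,0,0],0.2]
    - [[0,0,0],[0,0,0],0.2]
    - [[0,0,0],[0,0,0],0.2]
    - [[0,0,0],[0,0,0],0.2]
    - [[0,0,0],[0,0,0],0.2]
    - [[0,0,10],[0,0,0],0.2]
    - [[0,0,25],[0,0,0],0.2]
    - [[0,0,35],[0,0,0],0.2]
    - [[0,0,35],[0,0,0],0.2]
    - [[0,0,35],[0,0,0],0.2]

```text
time: 22.22
ee_pos: [0.5322, 0.3754, 0.2111]
tcp_rot: [-0.0, 0.737, 0.676, -0.0]
force: [0.6, -0.2, 0.3]
width: 0.0513
grasp_force: 0.0
```

Emit:
play_rows:
  series:
    - [[0,-25,20],[0,0,0],0.2]
    - [[0,-25,10],[0,0,0],0.2]
    - [[0,0,0],[0,0,0],0.2]
    - [[0,0,0],[0,0,0],0.2]
    - [[0,0,0],[0,0,0],0.2]
    - [[0,0,0],[0,0,0],0.2]

```text
time: 22.72
ee_pos: [0.5319, 0.3265, 0.2387]
tcp_rot: [-0.001, 0.736, 0.677, -0.0]
force: [-0.4, -0.8, -0.1]
width: 0.0514
grasp_force: 0.0
```

```bash
python3 st.py; python3 - <<'E'
from h import *
from fit import W
f=grab("wrist","w9"); p=np.load("stand.npy"); I=f["image"]
k=proj(f,W(p,[(17,50,88),(45,50,88),(0.45,40,54),(0.45,57.15,54),(.45,-2.85,88)])); print(k.round(1))
# knob top: bright circle about r px
r=np.linalg.norm(proj(f,W(p,(24,50,88)))-k[0]); print("r",r)
g=cv2.medianBlur(cv2.cvtColor(I,cv2.COLOR_RGB2GRAY),3)
x0,y0=k[0].astype(int)-45; sub=g[y0:y0+90,x0:x0+110]
c=cv2.HoughCircles(sub,cv2.HOUGH_GRADIENT,1,10,param1=120,param2=10,minRadius=int(r-3),maxRadius=int(r+4))
print("circles",(c[0,:4]+[x0,y0,0]) if c is not None else None)
y=int(k[0][1]); print([(x,tuple(int(v) for v in I[y,x])) for x in range(int(k[0][0])-24,int(k[1][0])+16,3)])
x=int(k[3][0])-3; print([(y,tuple(int(v) for v in I[y,x])) for y in range(int(k[3][1])-8,int(k[3][1])+50,2)])
E
```

```text
t 22.7167 pos [531.9 326.5 238.7] toolx yaw 85.16 z [-1.1e-03  6.0e-04 -1.0e+00] F [-0.44 -0.83 -0.09] M [-0.02  0.    0.02] w 51.4 g 0.0 j [-0.3   0.73 -0.61  1.55  0.47  1.01 -1.12]
[[315.1 159.8]
 [353.  160. ]
 [295.4 169.5]
 [295.2 148.3]
 [293.6 229.3]]
r 9.471502061369105
circles [[315.5        157.5         10.19999981]
 [286.5        158.5          8.80000019]]
[(291, (239, 242, 245)), (294, (241, 243, 246)), (297, (241, 242, 246)), (300, (242, 244, 247)), (303, (226, 229, 232)), (306, (142, 136, 130)), (309, (230, 207, 167)), (312, (225, 202, 162)), (315, (224, 201, 161)), (318, (224, 200, 161)), (321, (221, 199, 159)), (324, (211, 185, 138)), (327, (245, 248, 251)), (330, (245, 247, 250)), (333, (246, 248, 251)), (336, (173, 153, 138)), (339, (199, 156, 114)), (342, (202, 158, 115)), (345, (199, 155, 112)), (348, (196, 154, 110)), (351, (194, 152, 111)), (354, (192, 150, 109)), (357, (192, 150, 108)), (360, (195, 152, 108)), (363, (192, 148, 106)), (366, (197, 153, 111))]
[(140, (129, 96, 67)), (142, (198, 155, 112)), (144, (200, 158, 113)), (146, (203, 159, 114)), (148, (210, 161, 110)), (150, (248, 254, 255)), (152, (245, 248, 250)), (154, (241, 243, 245)), (156, (240, 241, 244)), (158, (236, 239, 242)), (160, (239, 240, 243)), (162, (243, 246, 248)), (164, (84, 84, 82)), (166, (249, 226, 182)), (168, (240, 218, 177)), (170, (239, 217, 175)), (172, (238, 216, 175)), (174, (238, 215, 175)), (176, (240, 218, 181)), (178, (238, 209, 143)), (180, (238, 211, 139)), (182, (240, 211, 137)), (184, (242, 219, 181)), (186, (239, 216, 176)), (188, (238, 214, 174)), (190, (237, 214, 174)), (192, (237, 214, 174)), (194, (238, 216, 176)), (196, (237, 213, 174))]
```

The knob stands at the closed position (315.5 against a predicted 315.1), with the plate over the bar. The hand is clear.

```bash
python3 -c "
from station import workorder
print(workorder.sign_off())"
```

```text
the job is handed in; nothing more can be done
None
```

The comb is fully home in the slotted stand, the keeper is closed over it, the hand is clear, and the job is handed in; I viewed 11 pictures against the limit of 10.

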